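Hang a sieve hoop on the spring-gated drying hook

ROBOT

A 7-joint arm with a two-finger parallel gripper is mounted at the origin on the work surface. World frame = base frame: x ahead of the robot, y to its left, z up, the work surface at z = 0. Lengths are in m, angles in rad, forces in N, time in s.
With the tool pointing down it reaches from about 0.425 to 0.875 m from the base axis. Payload 4.7 kg.
Tool frame: the origin (TCP) lies between the finger pads; the fingertips stand 14 mm ahead of it and the grasp point (between the pads) lies 5 mm behind it; z points along the fingers, y is the line along which they close (so a half turn about z gives the same grasp; the last joint's range is limited). The gripper opens to 87 mm and grips with 3 to 60 N. Pads are 19 mm wide; open, the fingers measure 117 mm over their backs; the gripper's body (75 mm by 190 mm) begins 51 mm behind the grasp point.
Start: joints at [-1.26, 0.321, -0.07, 1.45, 0.023, 1.371, -0.057], TCP at [0.19, 0.622, 0.205] pointing down, gripper open.
Joint ranges: [-2.86, 2.86], [-0.3, 2.09], [-1.38, 1.24], [0.06, 2.45], [-1.56, 4.7], [0.09, 2.05], [-2.69, 2.69]. Speed limits (rad/s): [2.57, 2.57, 3.14, 3.14, 3.14, 3.14, 3.14].

INTERFACE

Orientations are given as a rotation vector (axis times angle).
In Python, from bench import ctrl gives the robot as it stands.
- The arm moves only by the shell command python3 -m inch 'ROWS' [OPENING] [FORCE]. ROWS is JSON, a list of rows, each a list of 6 numbers: the shift along the world's x, y, z in mm, then the turn, a rotation vector about the world's x, y, z in degrees. In form: [[tx, ty, tz, rx, ry, rz], ...]. A call has 1 to 20 rows; each row is the pose to reach, as a shift and turn from the pose commanded when the call began; what a row does not reach only later rows make up. A row lasts 1/8 s, in which the tool goes at most 62.5 mm and 10.7 degrees, less where a joint would pass 70% of its speed; a pose out of reach is approached as far as the arm can. A call with a gripper value outside its range is refused whole. OPENING is the finger opening in mm, from 0 to 87, set as the call begins (- or left out, the last holds). The fingers move at their own pace and stop on an object; FORCE is the grip in N (left out, the last holds). Time passes only in rows, so rows that repeat a pose let the fingers close. It gives the time, the measured TCP pose, the force, the opening and the grip force at its end, in the units of the state.
- ctrl.get_state(): the state, without advancing time (a new reading comes with each control period).
- ctrl.get_image(name): name is "scene" or "top" or "wrist"; returns (picture, depth): 420x560x3 uint8, red, green, blue; 420x560 float32, m along the optical axis (not along the pixel's ray), 0 where there is no reading.
- ctrl.camera_params(name): a dict with "mtx" (3x3 intrinsics, pixels), "dist_coeffs" ([k1, k2, p1, p2, k3] as OpenCV has them; the pictures are not rectified), "T" (4x4, takes a point from camera to world coordinates). Camera axes: x right, y down, z forward; pixel columns grow to the right and rows downward; lengths in m; the calibration is good to about 2 mm. A picture is of the moment at which its call begins: read the wrist's pose just before it. camera_params takes no time and is no camera call; for the wrist camera it gives the pose at the moment of the call.
- ctrl.close_job(): hands the job in; it is judged then, once.
The state is a dict: "time": time; "joint_positions": joint angles; "qd": joint speeds; "joint_torque": joint torques, N m; "position": TCP position; "tool_rot": TCP orientation; "ft_force": force on the tool from outside, world axes, zero at the start; "torque": the same for the moment, N m; "grip_width": opening from 0.0 (shut) to 1.0 (fully open); "grip_force": force on a finger pad.
Only numpy, scipy, OpenCV 4.12 (cv2) and the standard library are available. Lean on these libraries where they do the work, as an engineer would, in place of code of your own. Each camera call takes 0.05 s, during which the arm holds its last target. There are 200 camera calls.

TASK

Lift the large sieve hoop out of the drying rack by its rim and hang it on the stand's hook: pass the rim over the hook's nose and press it down through the spring gate, just behind the nose, until you feel it pressed home on the seat at the bottom of the hook and the gate has snapped shut above it; only then let go, so that it hangs still. Be gentle: the hook must never be loaded with more than about 20 N, and everything else on the bench stays where it is.

Things in the scene. Friction and masses are not known exactly. Their poses are not given: they have to be found in the camera images.
- hoop: the largest ring in the rack: plain steel hoop, outer radius 90 mm, inner 82 mm, 10 mm wide along its axis, 0.1 to 0.2 kg, open in the middle. Origin in the ring's centre, x along the ring's axis. Starts upright in one of the rack's three slots, axis along the rack's x, its top about 197 mm above the bench
- rack: white drying rack fixed to the bench, base 170 (x) x 210 (y) mm, three slots 45 mm apart along its x axis, between upright pins 97 mm high; hoops stand in it across y and lift straight up out of it. Origin: centre of its underside, z up
- stand: fixed stand: grey foot 160 x 120 x 12 mm (x -100 to +60 mm) and an upright 16 mm post, 285 mm high, at its origin (on the bench, z up). A rigid steel J-hook, 12 mm wide, points along the stand's -x in its plane y = 0. It is clamped on the post at a height that differs each time and is not reported: its seat, pressed down, is 198 to 258 mm above the bench; see it or feel for it
- throat (a point): point at bench level straight below the middle of the hook's throat, 43 mm along -x from the stand's origin, same axes. The throat runs from the shank (x = +18 mm here) to the inner face of the 8 mm thick upturned nose (x = -18 mm). Above the pressed-down seat: gate's upper face 40 mm, top of nose 48 mm. The rim must go down within 6 mm of the nose for the gate to close over it
- gate (a joint): steel spring gate 35 mm long, hinged at the hook's shank 38 mm above the pressed-down seat, closing the throat up to the nose. 0 = shut (level); grows as it is pushed down, to 1.4 rad; springs back. It yields at about 3.5 N at its free end, 5.5 N at 22 mm from the hinge: more than the hoop's weight. When the rim is some 35 mm down it snaps up above the rim
- seat (a joint): small grey sprung pad, 30 x 16 mm, at the bottom of the hook's throat, on which the rim comes to rest. 0 = up (unloaded), 0.003 m = fully pressed down; the hoop's weight (0.7 N is enough) presses it fully down, below that the hook is rigid
- small_hoop: bystander: small steel hoop, outer radius 50 mm, 10 mm wide, upright in another slot of the rack; origin in its centre
- dish_lid: bystander: glass disc, radius 46 mm, 10 mm thick, upright in another slot of the rack; origin in its centre
- petri: bystander: low open glass dish, radius 30 mm, 16 mm high, loose on the bench; origin under its centre
- jar: bystander: blue jar, radius 33 mm, 90 mm high, loose on the bench; origin under its centre
- beaker: bystander: glass beaker, radius 36 mm, 100 mm high, loose on the bench; origin under its centre
Not all that is in view belongs to the job. Leave any pink look-alike of the hoop alone.

How it is judged:
By the outcome, as a careful person would: the job done as asked, in the order asked, and still so for the second after the job is handed in, with the robot touching nothing.
It also fails if it takes over 64 s, if anything falls off the work surface, if the arm or the gripper's body presses on something with over 40 N, if the wrist force passes 120 N, or if a joint passes its speed limit or range.

## Working session

There is one attempt and no reset: what is moved stays moved. The work goes in short steps, Python scripts to look and compute and a shell command to move; the robot and the scene stay as the last step left them, time stands still between calls to the robot, and variables do not carry over. Pictures are saved under pics/ and viewed, at most 10 in all, crops included, and the job is handed in when it is done.

```bash
ls; mkdir -p pics
cat > h.py <<'E'
import numpy as np, cv2
from bench import ctrl
def grab(n):
    P=ctrl.camera_params(n); im,d=ctrl.get_image(n)
    np.savez('pics/'+n+'.npz',im=im,d=d,mtx=P['mtx'],dist=P['dist_coeffs'],T=P['T']); return im,d
def load(n): return np.load('pics/'+n+'.npz')
def pts(n,u,v,d=None):
    D=load(n); u=np.atleast_1d(u).astype(float); v=np.atleast_1d(v).astype(float)
    z=D['d'][v.astype(int),u.astype(int)] if d is None else d
    r=cv2.undistortPoints(np.stack([u,v],1)[:,None],D['mtx'],D['dist'])[:,0]
    p=np.c_[r*z[:,None],z]; return p@D['T'][:3,:3].T+D['T'][:3,3]
def cloud(n):
    D=load(n); v,u=np.nonzero(D['d']>0); return pts(n,u,v),D['im'][v,u],u,v
E
python3 - <<'E'
from h import *
for n in ('scene','top'):
    im,d=grab(n); cv2.imwrite(f'pics/{n}.png',im[:,:,::-1])
s=ctrl.get_state(); print(s)
E
```

```text
pics
{'time': 0.1, 'joint_positions': array([-1.25988408,  0.32174871, -0.07007825,  1.45155504,  0.02262889,
        1.37081634, -0.05689498]), 'qd': array([ 0.00014209, -0.00054544,  0.00157664, -0.00208577, -0.00130324,
       -0.00148245,  0.00037391]), 'joint_torque': array([ 4.99090493e-04, -4.92570591e+01, -4.05376581e-01, -3.13398099e+01,
       -6.41848426e-02,  3.94631596e-02,  6.74104808e-05]), 'position': array([0.19001447, 0.62104879, 0.20396997]), 'tool_rot': array([-4.64451598e-01, -3.10693472e+00,  2.72651335e-03]), 'ft_force': array([ 0.23111702, -0.28383445,  0.92089253]), 'torque': array([0.00449519, 0.07026214, 0.0379612 ]), 'grip_force': 0.0, 'grip_width': 0.9990790787588699}
```

View pics/scene.png

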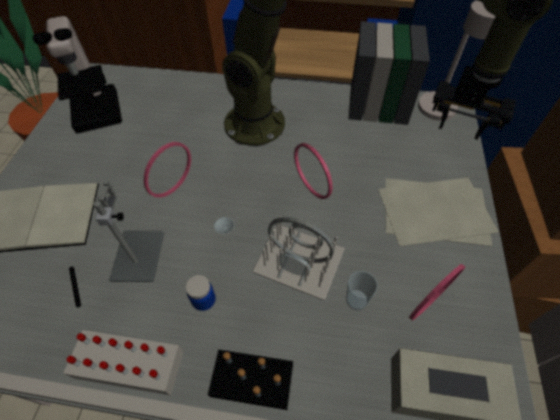

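View pics/top.png

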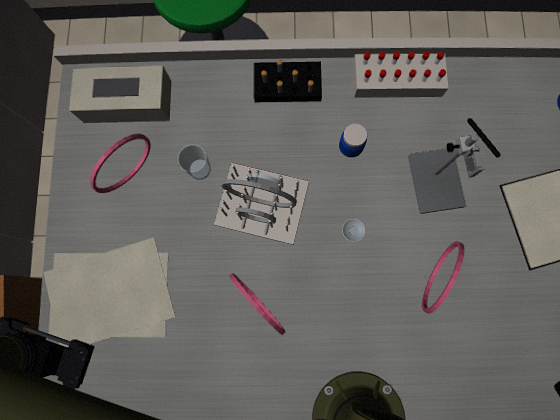

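The scene shows the rack at (300,258) with the steel hoop, and the stand at (130,255). In the top view the rack is at (262,203), the large hoop spans (222,188)–(297,203), and the stand foot is at (437,181) with the hook near (472,165).

Run:
```python
from h import *
np.set_printoptions(precision=4,suppress=True)
foot=[(409,155),(455,148),(466,207),(418,213)]; rk=[(232,163),(309,183),(294,244),(214,224)]
for l in (foot,rk):
    a=np.array(l); print(pts('top',a[:,0],a[:,1]))
for n in('top','scene'):
    p,c,u,v=cloud(n)
    # foot fit
    D=load(n)
    lo,hi=(400,475),(140,220)
    if n=='top':
        m=(u>400)&(u<470)&(v>143)&(v<217)&(p[:,2]>.006)&(p[:,2]<.018)
        r=cv2.minAreaRect((p[m][:,:2]*1000).astype(np.float32)); print('foot',r)
        m=(u>205)&(u<315)&(v>155)&(v<250)&(p[:,2]>.003)&(p[:,2]<.03)
        r=cv2.minAreaRect((p[m][:,:2]*1000).astype(np.float32)); print('rack',r)
        h=(u>205)&(u<315)&(v>155)&(v<250)&(p[:,2]>.11)&(p[:,2]<.25)
        q=(u>430)&(u<490)&(v>125)&(v<185)&(p[:,2]>.1)
    else:
        h=(u>250)&(u<350)&(v>205)&(v<290)&(p[:,2]>.13)&(p[:,2]<.25)
        q=(u>85)&(u<150)&(v>175)&(v<270)&(p[:,2]>.1)
    P=p[h]; print(n,'hoop n',len(P),P.mean(0),P.min(0),P.max(0))
    c0=P[:,:2].mean(0); U,S,V=np.linalg.svd(P[:,:2]-c0); t=(P[:,:2]-c0)@V[0]; print('dir',V[0],S,'center?',c0+V[0]*(t.max()+t.min())/2,np.ptp(t))
    Q=p[q]; print('stand',len(Q),Q.min(0),Q.max(0))
    for z in np.arange(.1,.32,.02):
        m=abs(Q[:,2]-z)<.01
        if m.any(): print(round(z,2),m.sum(),Q[m].mean(0),Q[m].min(0)[:2],Q[m].max(0)[:2])
T=load('top'); im=T['im'][:,:,::-1]
a=cv2.resize(im[120:225,400:500],(400,420),interpolation=3)
b=cv2.resize(im[150:255,205:320],(400,365),interpolation=3); b=cv2.copyMakeBorder(b,0,55,0,0,0)
im=load('scene')['im'][:,:,::-1]
cc=cv2.resize(im[170:275,80:180],(400,420)) 
cv2.imwrite('pics/crop1.png',np.clip(np.hstack([a,b]).astype(float)*1.6,0,255))
```

```text
[[ 0.6503 -0.1561  0.0089]
 [ 0.5959 -0.1981  0.2316]
 [ 0.5115 -0.2982  0.0002]
 [ 0.4977 -0.1727 -0.0022]]
[[ 0.6356  0.3081  0.0052]
 [ 0.5799  0.1071  0.0007]
 [ 0.4216  0.1481 -0.0039]
 [ 0.4736  0.3519  0.0073]]
foot ((580.9903564453125, -223.8776397705078), (162.4591064453125, 187.225341796875), 88.93317413330078)
rack ((531.3023071289062, 235.98916625976562), (282.12823486328125, 245.84523010253906), 89.14988708496094)
top hoop n 495 [0.5207 0.2267 0.1684] [0.4745 0.1426 0.11  ] [0.5548 0.3197 0.1999]
dir [-0.2391 -0.971 ] [1.069  0.3448] center? [0.5222 0.2327] 0.18115963174138178
stand 894 [ 0.5338 -0.2377  0.1005] [ 0.6209 -0.1811  0.2873]
0.1 12 [ 0.599  -0.2176  0.1049] [ 0.5956 -0.2267] [ 0.6061 -0.2134]
0.12 27 [ 0.5999 -0.2174  0.1201] [ 0.5957 -0.226 ] [ 0.6086 -0.2131]
0.14 27 [ 0.6003 -0.2175  0.1407] [ 0.5954 -0.2251] [ 0.6099 -0.2123]
0.16 24 [ 0.6    -0.2177  0.1594] [ 0.5957 -0.2245] [ 0.6058 -0.2133]
0.18 18 [ 0.5989 -0.216   0.1807] [ 0.594  -0.2206] [ 0.6058 -0.2122]
0.2 9 [ 0.6004 -0.2137  0.194 ] [ 0.597  -0.2159] [ 0.606  -0.2119]
0.22 80 [ 0.574  -0.2149
[... 606 characters left out ...]
8] [ 0.6133 -0.212 ]
0.14 42 [ 0.5595 -0.2196  0.1382] [ 0.3982 -0.2334] [ 0.6137 -0.2124]
0.16 36 [ 0.6096 -0.2166  0.1606] [ 0.6    -0.2263] [ 0.6142 -0.2121]
0.18 37 [ 0.6087 -0.2168  0.1808] [ 0.6001 -0.2242] [ 0.6142 -0.2117]
0.2 29 [ 0.6088 -0.2168  0.1983] [ 0.5996 -0.2245] [ 0.6139 -0.2132]
0.22 72 [ 0.597  -0.2117  0.2255] [ 0.5375 -0.2315] [ 0.6239 -0.1804]
0.24 362 [ 0.5935 -0.2139  0.2403] [ 0.5368 -0.236 ] [ 0.6246 -0.18  ]
0.26 117 [ 0.582  -0.2213  0.2603] [ 0.535  -0.2367] [ 0.6217 -0.2056]
0.28 170 [ 0.5801 -0.2234  0.2763] [ 0.536  -0.2371] [ 0.6136 -0.2114][ WARN:0@0.954] global loadsave.cpp:1063 imwrite_ Unsupported depth image for selected encoder is fallbacked to CV_8U.
```

View pics/crop1.png

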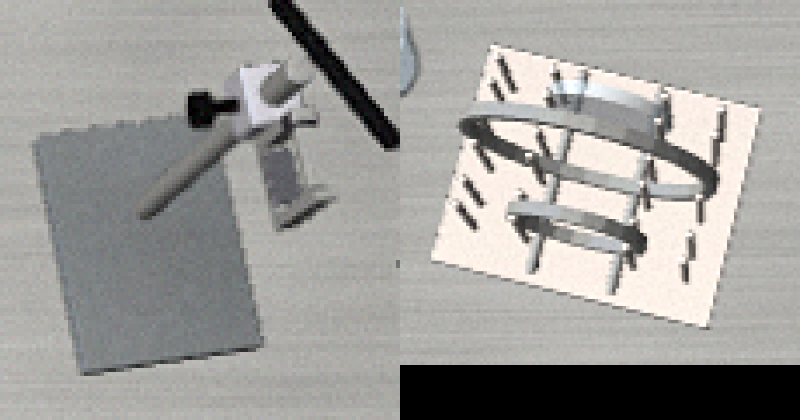

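The crop shows the stand foot with corners at about (409,155), (420,214) and (465.5,207), the clamp with its black knob at (450,147), and the hook's pad and nose near (471,165) and (476,172). The rack has the large hoop in the middle slot, with the lid behind it and the small hoop in front.

```bash
cat >> h.py <<'E'
def onplane(n,px,z):
    D=load(n); o=D['T'][:3,3]; a=np.array(px,float)
    p=pts(n,a[:,0],a[:,1],np.ones(len(a))); d=p-o
    return o+d*((z-o[2])/d[:,2])[:,None]
E
python3 - <<'E'
from h import *
np.set_printoptions(precision=4,suppress=True)
f=onplane('top',[(409,155),(420,213.7),(465.5,206.7)],.012)
print(f,[np.linalg.norm(f[0]-f[1]),np.linalg.norm(f[2]-f[1])])
r=onplane('top',[(228.3+.3,163.3),(308.5,181.5),(293.5,244),(214.2,225.5)],.01); print(r,r.mean(0),np.linalg.norm(r-np.roll(r,1,0),axis=1))
ux=(f[0]-f[1])[:2]; ux/=np.linalg.norm(ux); uy=np.array([-ux[1],ux[0]])
yaw=np.degrees(np.arctan2(ux[1],ux[0])); 
org=f[1][:2]+ux*.1+(-uy)*.06; print('yaw',yaw,'org',org)
rr=r[0]-r[3]; print('rack yaw',np.degrees(np.arctan2(*rr[:2][::-1])), np.degrees(np.arctan2(*(r[1]-r[2])[:2][::-1])))
o=np.array([.606,-.219])
for n in('top','scene'):
    p,c,u,v=cloud(n); x=(p[:,:2]-o)@ux; y=(p[:,:2]-o)@uy
    m=(abs(x+.02)<.07)&(abs(y)<.05)&(p[:,2]>.18)
    for a in np.arange(-.085,.03,.005):
        k=m&(x>=a)&(x<a+.005)&(abs(y)<.015)
        if k.any(): print(n,round(a*1000),k.sum(),'y',y[k].min().round(4),y[k].max().round(4),'z',np.sort(p[k,2])[::max(1,k.sum()//8)].round(3))
P=ctrl.camera_params('wrist'); s=ctrl.get_state()
from scipy.spatial.transform import Rotation as R
Rt=R.from_rotvec(s['tool_rot']).as_matrix(); print('cam in tool',Rt.T@(P['T'][:3,3]-s['position']),'\n',Rt.T@P['T'][:3,:3],P['mtx'][0]); print(Rt)
E
```

```text
[[ 0.6494 -0.1553  0.012 ]
 [ 0.4933 -0.1738  0.012 ]
 [ 0.51   -0.2925  0.012 ]] [np.float64(0.1571515511043048), np.float64(0.11987389383978203)]
[[0.6335 0.3164 0.01  ]
 [0.5816 0.1086 0.01  ]
 [0.42   0.1494 0.01  ]
 [0.4693 0.3508 0.01  ]] [0.5261 0.2313 0.01  ] [0.1677 0.2142 0.1667 0.2074]
yaw 6.7653752313396085 org [ 0.5997 -0.2216]
rack yaw -11.837147320576426 -14.151173615692343
top -75 43 y -0.0104 0.0034 z [0.221 0.234 0.241 0.249 0.258 0.261 0.267 0.273 0.279]
top -70 43 y -0.0094 0.0046 z [0.221 0.233 0.239 0.252 0.262 0.272 0.278 0.279 0.28 ]
top -65 24 y -0.0083 0.0035 z [0.222 0.227 0.229 0.237 0.267 0.271 0.272 0.277]
top -60 32 y -0.0098 0.0053 z [0.222 0.231 0.233 0.235 0.236 0.269 0.271 0.272]
top -55 33 y -0.0105 0.006 z [0.221 0.232 0.233 0.234 0.235 0.269 0.271 0.272 0.275]
top -50 35 y -0.0103 0.005 z [0.222 0.232 0.233 0.234 0.235 0.237 0.27  0.271 0.273]
top -45 32 y -0.0111 0.0062 z [0.22  0.233 0.234 0.235 0.236 0.269 0.27  0.271]
top -40 35 y -0.0108 0.006 z [0.224 0.232 0.233 0.234 0.235 0.237 0.269 0.27  0.272]
top -35 27 y -0.0124 0.0049 z [0.225 0.23
[... 2014 characters left out ...]
5 z [0.19  0.229 0.235 0.24  0.246 0.247 0.248 0.25  0.284]
scene -5 48 y -0.0133 0.013 z [0.181 0.204 0.24  0.248 0.254 0.272 0.283 0.285]
scene 0 85 y -0.0147 0.0133 z [0.18  0.197 0.232 0.246 0.248 0.256 0.267 0.279 0.286]
scene 5 88 y -0.0136 0.0132 z [0.181 0.194 0.225 0.246 0.248 0.256 0.266 0.278]
scene 10 56 y -0.0144 0.0138 z [0.221 0.225 0.231 0.239 0.243 0.246 0.247 0.247]
scene 15 56 y -0.0136 0.0127 z [0.222 0.226 0.228 0.232 0.236 0.237 0.241 0.245]
cam in tool [ 0.0726 -0.0005 -0.1794] 
 [[ 0.0005 -0.9636 -0.2674]
 [ 1.      0.0004  0.0005]
 [-0.0004 -0.2674  0.9636]] [361.3665   0.     280.1156]
[[-0.9563  0.2924 -0.0004]
 [ 0.2924  0.9563 -0.0017]
 [-0.0001 -0.0017 -1.    ]]
```

```bash
cat >> h.py <<'E'
from scipy.spatial.transform import Rotation as R
def tool(yaw,tilt):  # yaw of closing axis, tilt (deg) : tool z leans toward +ry
    y=np.array([np.cos(np.radians(yaw)),np.sin(np.radians(yaw)),0]); ry=np.array([-y[1],y[0],0])
    z=np.sin(np.radians(tilt))*ry-np.cos(np.radians(tilt))*np.array([0,0,1.]); return np.c_[np.cross(y,z),y,z]
def delta(p,Rt,cur=None):
    s=ctrl.get_state(); q=cur or s['position'],
    Rc=R.from_rotvec(s['tool_rot']).as_matrix()
    print('shift mm',((p-s['position'])*1000).round(1),'turn deg',np.degrees(R.from_matrix(Rt@Rc.T).as_rotvec()).round(2))
E
python3 - <<'E'
from h import *
Rt=tool(-14,25); print(Rt)
delta(np.array([.510,.155,.271]),Rt)
p,c,u,v=cloud('scene'); h=(u>250)&(u<350)&(v>205)&(v<290)&(p[:,2]>.15)&(p[:,2]<.205); P=p[h]
ax=np.array([np.cos(np.radians(-14)),np.sin(np.radians(-14))]); ry=np.array([-ax[1],ax[0]])
print('along',np.percentile(P[:,:2]@ax,[1,10,50,90,99]),'top z',P[:,2].max())
y=P[:,:2]@ry; A=np.c_[2*y,2*P[:,2],np.ones(len(y))]; s=np.linalg.lstsq(A,y**2+P[:,2]**2,rcond=None)[0]; print('circle',s[:2],np.sqrt(s[2]+s[0]**2+s[1]**2))
p,c,u,v=cloud('top'); h=(u>205)&(u<315)&(v>155)&(v<250)&(p[:,2]>.15)&(p[:,2]<.205); P=p[h]
print('top along',np.percentile(P[:,:2]@ax,[1,10,50,90,99]))
y=P[:,:2]@ry; A=np.c_[2*y,2*P[:,2],np.ones(len(y))]; s=np.linalg.lstsq(A,y**2+P[:,2]**2,rcond=None)[0]; print('circle',s[:2],np.sqrt(s[2]+s[0]**2+s[1]**2))
E
```

```text
[[ 0.2192557   0.97029573  0.10224061]
 [ 0.87938657 -0.2419219   0.41006469]
 [ 0.42261826  0.         -0.90630779]]
shift mm [ 320. -466.   67.] turn deg [ 24.03  13.47 -85.52]
along [0.45536369 0.45726831 0.46354925 0.46629895 0.46774789] top z 0.19997620259082993
circle [0.3500836  0.11093099] 0.0856570532037595
top along [0.45127306 0.45243681 0.45637518 0.46118699 0.46270545]
circle [0.35134055 0.11011516] 0.08714590502742019
```

```bash
python3 -m inch '[[0,0,50,0,0,0],[30,-45,90,2,1,-8],[65,-95,90,5,3,-17],[100,-145,90,7,4,-26],[135,-195,90,10,5,-34],[170,-245,90,12,7,-43],[205,-295,90,14.4,8,-51],[240,-345,90,17,9.4,-60],[275,-400,80,19,11,-68],[300,-440,70,21.6,12,-77],[320,-466,67,24,13.5,-85.5],[320,-466,67,24,13.5,-85.5],[320,-466,67,24,13.5,-85.5]]' 45
python3 - <<'E'
from h import *
im,d=grab('wrist'); cv2.imwrite('pics/w1.png',im[:,:,::-1])
p,c,u,v=cloud('wrist')
m=(p[:,2]>.17)&(p[:,2]<.21)&(abs(p[:,0]-.53)<.1)&(abs(p[:,1]-.23)<.11); P=p[m]
ax=np.array([np.cos(np.radians(-14)),np.sin(np.radians(-14))]); ry=np.array([-ax[1],ax[0]])
print(m.sum(),'zmax',P[:,2].max())
y=P[:,:2]@ry; a=P[:,:2]@ax
for t in np.arange(.27,.43,.02):
    k=abs(y-t)<.01
    if k.any(): print(round(t,2),k.sum(),np.percentile(a[k],[2,50,98]).round(4),P[k,2].max().round(4))
g=np.array([.5307,.2291,.107]); Rt=tool(-14,25); G=g-.086*Rt[:,2]+.005*Rt[:,2]; delta(G,Rt)
E
```

```text
time: 1.72
position: [0.5096, 0.1564, 0.2718]
tool_rot: [-2.23, -1.745, -0.495]
ft_force: [-0.8, 0.4, -0.7]
grip_width: 0.52
grip_force: 0.0
1874 zmax 0.19904675365927532
0.29 255 [0.4546 0.4594 0.4642] 0.1828
0.31 343 [0.4552 0.46   0.4646] 0.1936
0.33 349 [0.4553 0.46   0.4646] 0.1988
0.35 323 [0.4553 0.4599 0.4646] 0.1987
0.37 269 [0.4553 0.46   0.4647] 0.199
0.39 215 [0.4559 0.4601 0.465 ] 0.1938
0.41 120 [0.4559 0.4606 0.4653] 0.1829
shift mm [ 12.9  38.9 -91.5] turn deg [ 0.02  0.04 -0.16]
```

View pics/w1.png

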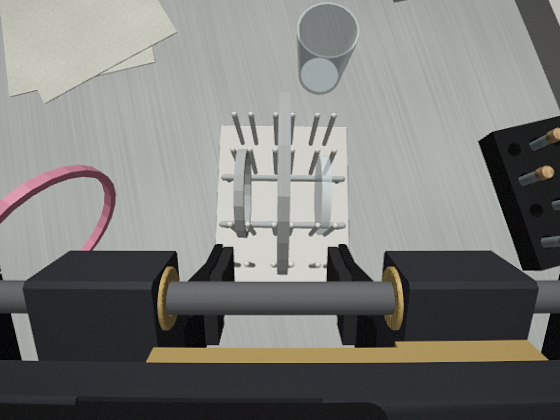

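The wrist view shows the hoop edge-on at column 284, from row 95 to 270, centred between the fingers. It is clear of the small hoop on its left and the lid on its right.

```bash
python3 -m inch '[[3,8,-19,0,0,0],[6,16,-38,0,0,0],[8,24,-57,0,0,0],[11,32,-76,0,0,0],[13,39,-92,0,0,0],[13,39,-92,0,0,0]]' 45 && python3 -m inch '[[0,0,0,0,0,0],[0,0,0,0,0,0],[0,0,0,0,0,0],[0,0,0,0,0,0],[0,0,0,0,0,0],[0,0,0,0,0,0],[0,0,0,0,0,0],[0,0,0,0,0,0]]' 2 60
```

```text
time: 2.52
position: [0.5217, 0.1959, 0.1786]
tool_rot: [-2.229, -1.746, -0.491]
ft_force: [-0.1, -0.2, 1.2]
grip_width: 0.513
grip_force: 0.0
time: 3.52
position: [0.5231, 0.1946, 0.18]
tool_rot: [-2.232, -1.744, -0.496]
ft_force: [-0.5, -0.8, -0.1]
grip_width: 0.024
grip_force: 0.0
```

Run:
```python
from h import *
im,d=grab('wrist'); cv2.imwrite('pics/w2.png',im[:,:,::-1])
grab('top')
for n in ('wrist','top'):
    p,c,u,v=cloud(n)
    m=(p[:,2]>.14)&(p[:,2]<.21)&(abs(p[:,0]-.53)<.1)&(abs(p[:,1]-.23)<.11); P=p[m]
    ax=np.array([np.cos(np.radians(-14)),np.sin(np.radians(-14))]); ry=np.array([-ax[1],ax[0]])
    y=P[:,:2]@ry; a=P[:,:2]@ax
    for t in np.arange(.25,.45,.02):
        k=abs(y-t)<.01
        if k.any(): print(n,round(t,2),k.sum(),np.percentile(a[k],[2,50,98]).round(4),np.percentile(P[k,2],[2,98]).round(4))
```

```text
wrist 0.27 102 [0.4597 0.4612 0.4628] [0.141  0.1625]
wrist 0.29 8 [0.4603 0.4611 0.4619] [0.1813 0.1826]
wrist 0.31 623 [0.4518 0.4609 0.4703] [0.1832 0.2097]
wrist 0.33 820 [0.4548 0.4598 0.4643] [0.1921 0.1976]
wrist 0.35 772 [0.4553 0.4598 0.4649] [0.1958 0.1986]
wrist 0.37 656 [0.4553 0.4603 0.465 ] [0.1923 0.1976]
wrist 0.39 491 [0.4555 0.4603 0.4652] [0.1831 0.1929]
wrist 0.41 276 [0.4558 0.4608 0.4656] [0.1665 0.1826]
wrist 0.43 57 [0.4559 0.4602 0.4653] [0.1542 0.1644]
top 0.33 49 [0.4517 0.4564 0.4616] [0.1874 0.1987]
top 0.35 47 [0.4524 0.4566 0.4625] [0.1888 0.2022]
top 0.37 48 [0.4526 0.4568 0.4625] [0.1875 0.1983]
top 0.39 43 [0.4526 0.4567 0.4625] [0.1784 0.1943]
top 0.41 47 [0.4526 0.4571 0.4625] [0.1601 0.1833]
top 0.43 26 [0.453  0.4568 0.4627] [0.1426 0.1665]
```

View pics/w2.png

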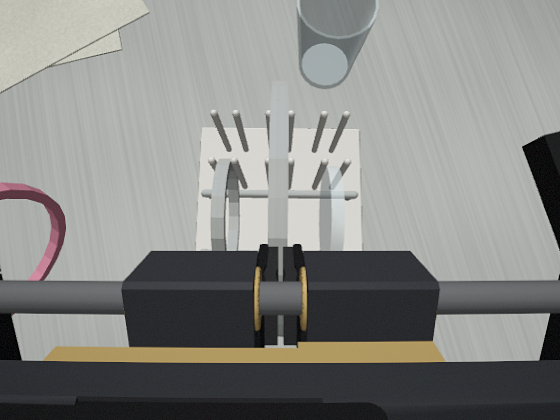

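The fingers are at columns 260–305, rows 245–355, with a thin light strip between them. The reported opening is only 2 mm, so I'll check in tool-frame depth whether the rim is really between the pads.

Run:
```python
from h import *
np.set_printoptions(precision=1,suppress=True,linewidth=150)
s=ctrl.get_state(); Rc=R.from_rotvec(s['tool_rot']).as_matrix()
print(s['grip_width'],s['grip_force'],s['position'])
p,c,u,v=cloud('wrist'); q=(p-s['position'])@Rc*1000
for vv in (235,243,248,255,262,270,285,300,320,340):
    print(vv,[(uu,*q[(u==uu)&(v==vv)][0].round(0)) if ((u==uu)&(v==vv)).any() else None for uu in (255,264,272,278,281,284,290,298)])
im=load('wrist')['im'][225:365,225:335,::-1]; cv2.imwrite('pics/w2c.png',cv2.convertScaleAbs(cv2.resize(im,None,fx=4,fy=4,interpolation=3),alpha=2))
```

```text
0.01957377564726649 0.0 [0.5 0.2 0.2]
235 [(255, np.float64(-50.0), np.float64(-25.0), np.float64(166.0)), (264, np.float64(-50.0), np.float64(-16.0), np.float64(166.0)), (272, np.float64(12.0), np.float64(-4.0), np.float64(-9.0)), (278, np.float64(12.0), np.float64(-1.0), np.float64(-9.0)), (281, np.float64(12.0), np.float64(1.0), np.float64(-9.0)), (284, np.float64(12.0), np.float64(2.0), np.float64(-9.0)), (290, np.float64(-50.0), np.float64(11.0), np.float64(166.0)), (298, np.float64(-51.0), np.float64(19.0), np.float64(167.0))]
243 [(255, np.float64(-58.0), np.float64(-25.0), np.float64(163.0)), (264, np.float64(-58.0), np.float64(-16.0), np.float64(162.0)), (272, np.float64(7.0), np.float64(-4.0), np.float64(-9.0)), (278, np.float64(8.0), np.float64(-1.0), np.float64(-10.0)), (281, np.float64(7.0), np.float64(1.0), np.float64(-9.0)), (284, np.float64(8.0), np.float64(2.0), np.float64(-9.0)), (290, np.float64(-58.0), np.float64(11.0), np.float64(164.0)), (298, np.float64(-58.0), np.float64(19.0), np.float64(164.0))]
248 [(255, np.float64(-62.0), np.float64(-25.0), np.float64(161
[... 3209 characters left out ...]
 np.float64(3.0)), (284, np.float64(0.0), np.float64(2.0), np.float64(-67.0)), (290, np.float64(0.0), np.float64(4.0), np.float64(-67.0)), (298, np.float64(5.0), np.float64(6.0), np.float64(-75.0))]
340 [(255, np.float64(22.0), np.float64(-5.0), np.float64(-109.0)), (264, np.float64(-6.0), np.float64(-5.0), np.float64(-69.0)), (272, np.float64(-9.0), np.float64(-3.0), np.float64(-66.0)), (278, np.float64(-148.0), np.float64(-2.0), np.float64(130.0)), (281, np.float64(-148.0), np.float64(1.0), np.float64(130.0)), (284, np.float64(-8.0), np.float64(2.0), np.float64(-67.0)), (290, np.float64(-8.0), np.float64(4.0), np.float64(-67.0)), (298, np.float64(-2.0), np.float64(6.0), np.float64(-76.0))]
```

View pics/w2c.png

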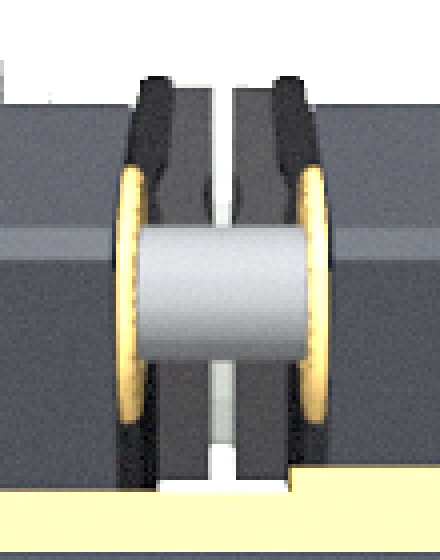

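The rim's outer face lies at tool z = -9 mm, but the visible fingertips end at about z = -18 mm. They closed above the rim, so the fingers are shorter than stated. I'll open, go about 28 mm deeper, and close again; this is clear of everything under either geometry.

```bash
python3 -m inch '[[0,0,0,0,0,0],[0,0,0,0,0,0],[0,0,0,0,0,0],[0,0,0,0,0,0],[0,0,0,0,0,0]]' 45 && python3 -m inch '[[0.5,2,-4.5,0,0,0],[1,4,-9,0,0,0],[1.5,6,-13.5,0,0,0],[2,8,-18,0,0,0],[2.5,10,-22,0,0,0],[2.9,11.5,-25.4,0,0,0],[2.9,11.5,-25.4,0,0,0]]' 45  && python3 -m inch '[[0,0,0,0,0,0],[0,0,0,0,0,0],[0,0,0,0,0,0],[0,0,0,0,0,0],[0,0,0,0,0,0],[0,0,0,0,0,0]]' 2 20
python3 - <<'E'
from h import *
s=ctrl.get_state(); print(s['grip_width']*87,s['grip_force'])
im,d=grab('wrist'); a=im[60:365,180:400,::-1]
im,d=grab('scene'); b=im[150:320,220:400,::-1]
cv2.imwrite('pics/w3.png',cv2.convertScaleAbs(np.hstack([cv2.resize(a,(400,555)),cv2.copyMakeBorder(cv2.resize(b,(400,378)),0,177,0,0,0)]),alpha=1.7))
E
```

```text
time: 4.25
position: [0.5231, 0.1946, 0.18]
tool_rot: [-2.232, -1.744, -0.496]
ft_force: [0.2, 0.2, -0.3]
grip_width: 0.478
grip_force: 0.0
time: 5.12
position: [0.5258, 0.2062, 0.1542]
tool_rot: [-2.232, -1.744, -0.495]
ft_force: [0.1, 0.1, 0.6]
grip_width: 0.516
grip_force: 0.0
time: 5.88
position: [0.5259, 0.2061, 0.1546]
tool_rot: [-2.232, -1.743, -0.496]
ft_force: [-0.7, -0.5, 0.1]
grip_width: 0.112
grip_force: 20.0
9.78161020966062 19.97658651569509
```

View pics/w3.png

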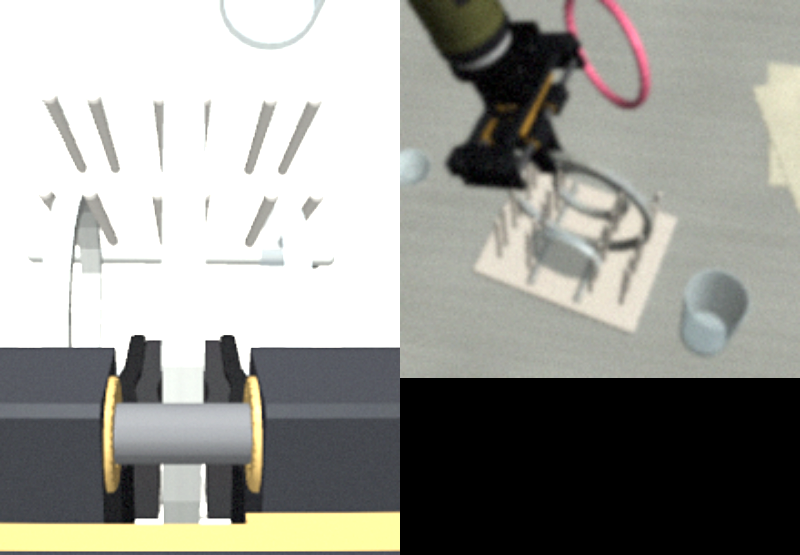

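The picture shows the rim held between the pads (9.8 mm opening, 20 N). Now I'll grip at 60 N, lift straight up, and map how far the gripper's body reaches toward the hook side.

```bash
python3 -m inch '[[0,0,0,0,0,0],[0,0,0,0,0,0],[0,0,10,0,0,0],[0,0,25,0,0,0],[0,0,45,0,0,0],[0,0,65,0,0,0],[0,0,90,0,0,0],[0,0,115,0,0,0],[0,0,130,0,0,0],[0,0,130,0,0,0]]' 2 60
python3 - <<'E'
from h import *
np.set_printoptions(precision=4,suppress=True,linewidth=150)
im,d=grab('wrist'); s=ctrl.get_state(); Rc=R.from_rotvec(s['tool_rot']).as_matrix(); print(s['position'],s['ft_force'],s['torque'])
p,c,u,v=cloud('wrist'); q=(p-s['position'])@Rc*1000
for x in range(-20,70,6):
    k=(q[:,0]>=x)&(q[:,0]<x+6)&(abs(q[:,1])>22)&(q[:,2]<0)
    if k.any(): print(x,k.sum(),'zmax',q[k,2].max(),'y',q[k,1].min(),q[k,1].max())
k=(abs(q[:,1])<7)&(q[:,2]>-45)&(q[:,2]<60)&(q[:,0]>12)
Q=q[k]; A=np.c_[2*Q[:,0],2*Q[:,2],np.ones(len(Q))]; t=np.linalg.lstsq(A,Q[:,0]**2+Q[:,2]**2,rcond=None)[0]; print('ring c in tool',t[:2],np.sqrt(t[2]+t[0]**2+t[1]**2),len(Q),'y pct',np.percentile(Q[:,1],[3,50,97]))
for x in range(12,90,15):
    k2=abs(Q[:,0]-x)<5; print(x,np.percentile(Q[k2,1],[3,50,97]))
# hook fit
print('hook')
for n in('top','scene'):
    pp,c,u,v=cloud(n); m=(pp[:,2]>.262)&(pp[:,2]<.276)&(pp[:,0]>.5)&(pp[:,0]<.585)&(abs(pp[:,1]+.225)<.025); P=pp[m][:,:2]
    g=P.mean(0); U,S,V=np.linalg.svd(P-g); print(n,'gate',len(P),g,P.min(0),P.max(0),'yaw',np.degrees(np.arctan(V[0][1]/V[0][0])))
    m=(pp[:,2]>.27)&(pp[:,0]>.5)&(pp[:,0]<.56)&(abs(pp[:,1]+.225)<.03); print(' nose top',m.sum(),pp[m].mean(0),pp[m].min(0),pp[m].max(0))
    m=(pp[:,2]>.281)&(abs(pp[:,0]-.6)<.03)&(abs(pp[:,1]+.22)<.03); print(' post top',m.sum(),pp[m].mean(0),pp[m].min(0),pp[m].max(0))
E
```

```text
time: 7.22
position: [0.5267, 0.2061, 0.2863]
tool_rot: [-2.232, -1.744, -0.5]
ft_force: [0.1, -0.4, -1.8]
grip_width: 0.112
grip_force: 60.0
[0.526  0.206  0.2848] [-0.7004 -0.3927 -2.8999] [-0.7842  0.24    0.0462]
-2 134 zmax -88.34249510372858 y -79.17749735261853 80.80137553526262
4 659 zmax -88.20514032603444 y -79.01314579269764 81.10797558294871
10 549 zmax -87.75514524526237 y -79.6714342854881 80.91896842927711
16 507 zmax -89.56222873172118 y -79.37819596837834 80.75464160954441
22 24450 zmax -88.63966978866807 y -78.31307919853388 80.59740354381734
28 9485 zmax -87.47564246519413 y -79.79094185536896 79.90385915183656
34 6722 zmax -92.2381669185689 y -62.34981441871623 63.615430069074165
ring c in tool [ 1.7398 51.0603] 89.47270382785702 4069 y pct [-3.4653  1.327   5.9938]
12 [-3.7581  1.1299  6.0237]
27 [-3.7445  1.1151  5.9716]
42 [-3.3864  1.3254  6.0435]
57 [-3.5153  1.3359  5.8453]
72 [-3.3799  1.3715  6.0872]
87 [-3.403   1.4369  6.0528]
hook
top gate 150 [ 0.5624 -0.2261] [ 0.5346 -0.2362] [ 0.5848 -0.2158] yaw 6.991590155781103
 nose top 59 [ 0.5443 -0.2288  0.2749] [ 0.5336 -0.2371  0.2702] [ 0.5595 -0.2218  0.2827]
 post top 51 [ 0.6016 -0.2208  0.2839] [ 0.5941 -0.2288  0.2811] [ 0.6091 -0.2126  0.2876]
scene gate 93 [ 0.562  -0.2255] [ 0.5379 -0.2353] [ 0.5843 -0.2159] yaw 9.23790192764178
 nose top 51 [ 0.5468 -0.2282  0.2743] [ 0.5379 -0.2356  0.27  ] [ 0.5592 -0.2218  0.2807]
 post top 38 [ 0.6061 -0.2205  0.2843] [ 0.5973 -0.2288  0.2818] [ 0.6129 -0.2131  0.2865]
```

```bash
cat >> h.py <<'E'
RC=np.array([.0017,.0012,.051])
def tcp(c,Rt): return np.array(c)-Rt@RC
def ringc():
    s=ctrl.get_state(); return s['position']+R.from_rotvec(s['tool_rot']).as_matrix()@RC
E
python3 - <<'E'
from h import *
p,c,u,v=cloud('top'); m=(u>415)&(u<475)&(v>235)&(v<320)&(p[:,2]>.01); print('pink',p[m].min(0),p[m].max(0))
m=(p[:,0]>.4)&(p[:,0]<.7)&(p[:,1]<.12)&(p[:,1]>-.17)&(p[:,2]>.02); print('mid zmax',p[m,2].max(),p[m][p[m,2].argmax()])
print(ringc()); Rt=tool(7.5,25); delta(tcp([.481,-.237,.225],Rt),Rt)
E
```

```text
pink [ 0.25802695 -0.23721678  0.01060023] [0.41147546 0.01742179 0.66318083]
mid zmax 0.6080289967052008 [0.40124795 0.02578366 0.608029  ]
[0.53286187 0.228053   0.23926373]
shift mm [ -43.2 -466.   -14.3] turn deg [1.000e-02 9.000e-02 2.151e+01]
```

```bash
python3 -m inch '[[-2,-20,0,0,0,1],[-6,-65,0,0,0,3],[-10,-115,0,0,0,5.5],[-15,-165,0,0,0,8],[-20,-215,0,0,0,10.5],[-25,-265,-3,0,0,13],[-30,-315,-6,0,0,15.5],[-35,-365,-9,0,0,18],[-39,-410,-12,0,0,20],[-42,-445,-14,0,0,21.5],[-43,-466,-14,0,0,21.5],[-43,-466,-14,0,0,21.5],[-43,-466,-14,0,0,21.5]]'
cat > hook.py <<'E'
from h import *
np.set_printoptions(precision=4,suppress=True,linewidth=150)
im,d=grab('wrist'); print('ring',ringc()); s=ctrl.get_state(); print(s['ft_force'],s['torque'],s['time'])
cv2.imwrite('pics/w4.png',cv2.convertScaleAbs(im[:,:,::-1],alpha=1.6))
pp,c,u,v=cloud('wrist'); 
Rc=R.from_rotvec(s['tool_rot']).as_matrix(); q=(pp-s['position'])@Rc*1000
k=(abs(q[:,1])<9)&(q[:,2]>-45)&(q[:,2]<60)&(q[:,0]>12)&(np.abs(np.hypot(q[:,0]-1.7,q[:,2]-51)-88)<6); Q=q[k]
if len(Q)>50:
  A=np.c_[2*Q[:,0],2*Q[:,2],np.ones(len(Q))]; t=np.linalg.lstsq(A,Q[:,0]**2+Q[:,2]**2,rcond=None)[0]; print('ring c in tool',t[:2],np.sqrt(t[2]+t[0]**2+t[1]**2),len(Q),'y pct',np.percentile(Q[:,1],[3,50,97]))
o=np.array([.603,-.2208]); ux=np.array([np.cos(np.radians(7.5)),np.sin(np.radians(7.5))]); uy=np.array([-ux[1],ux[0]])
x=(pp[:,:2]-o)@ux*1000; y=(pp[:,:2]-o)@uy*1000; z=pp[:,2]*1000
for nm,z0,z1,x0,x1 in (('gate',265,275,-62,-30),('nose top',276,284,-85,-55),('pad',229,238,-60,-28),('post top',281,290,-15,15)):
    m=(z>z0)&(z<z1)&(x>x0)&(x<x1)&(abs(y)<20)
    if m.sum()>8: print(nm,m.sum(),'x',np.percentile(x[m],[2,50,98]),'y',np.percentile(y[m],[2,50,98]),'z',np.percentile(z[m],[5,50,95]),'slope',np.polyfit(x[m],y[m],1)[0])
E
python3 hook.py
```

```text
time: 8.9
position: [0.4833, -0.2588, 0.27]
tool_rot: [-1.835, -2.094, -0.409]
ft_force: [-0.1, -0.4, -1.3]
grip_width: 0.106
grip_force: 60.0
ring [ 0.4816 -0.2354  0.2248]
[ 0.4963 -0.3998 -1.7453] [-0.8029 -0.1013 -0.0254] 8.95
ring c in tool [ 0.6385 52.1198] 89.10237774331743 3973 y pct [-4.3599  0.4107  5.0778]
gate 1002 x [-57.6821 -43.8937 -30.7094] y [-7.389  -2.7185  2.5561] z [269.4876 271.2577 272.4215] slope 0.020349621396742092
nose top 352 x [-67.8006 -64.6909 -60.4062] y [-8.4474 -2.6602  3.3864] z [276.6104 278.5051 279.9552] slope 0.0009733519047715272
pad 495 x [-56.4757 -41.3446 -28.6578] y [-10.4391  -7.4045  -3.4389] z [232.3467 234.1931 235.2926] slope 0.04136678360309443
post top 780 x [-6.533  -0.2198  7.416 ] y [-9.3127 -2.2906  4.7038] z [282.0918 284.4482 285.5377] slope 0.020623824807686347
```

View pics/w4.png

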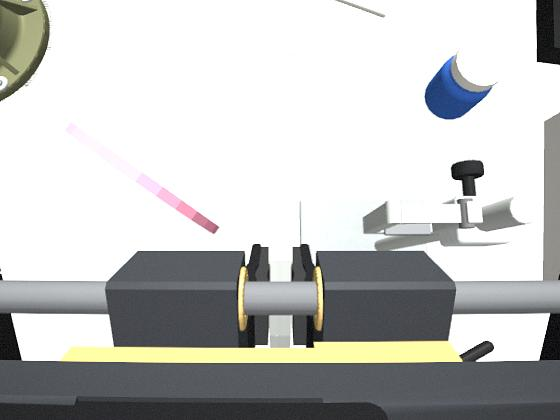

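The wrist view shows the hook at (365–535, 180–250) to the right of the fingers, and the knob (467,170) is on the far side from the gripper. Next I'll go above the throat and re-measure.

```bash
sed -i 's/^RC=.*/RC=np.array([.0008,.0005,.052])/' h.py
python3 - <<'E'
from h import *
print(ringc()); Rt=tool(8,25); delta(tcp([.5508,-.2304,.215],Rt),Rt)
E
```

```text
[ 0.48097153 -0.23588264  0.22350989]
shift mm [70.   5.6 -8.5] turn deg [-0.08  0.06  0.43]
```

```bash
python3 -m inch '[[10,1,0,0,0,0.5],[20,2,0,0,0,0.5],[30,3,-2,0,0,0.5],[40,3.5,-4,0,0,0.5],[50,4,-6,0,0,0.5],[60,5,-8,0,0,0.5],[67,5.5,-8,0,0,0.5],[70,5.6,-8.5,0,0,0.5],[70,5.6,-8.5,0,0,0.5],[70,5.6,-8.5,0,0,0.5],[70,5.6,-8.5,0,0,0.5]]'; python3 hook.py
python3 - <<'E'
from h import *
s=ctrl.get_state(); Rc=R.from_rotvec(s['tool_rot']).as_matrix()
pp,c,u,v=cloud('wrist'); o=np.array([.603,-.2208]); ux=np.array([np.cos(np.radians(7.5)),np.sin(np.radians(7.5))]); uy=np.array([-ux[1],ux[0]])
x=(pp[:,:2]-o)@ux*1000; y=(pp[:,:2]-o)@uy*1000; z=pp[:,2]*1000
m=(z>288)&(z<310)&(x>-75)&(x<-35)&(abs(y+2.7)<25)
for t in (-20,-10,0,10,20):
    k=m&(abs(y+2.7-t)<3)
    if k.sum()>5: print('rim',t,k.sum(),np.percentile(x[k],[3,50,97]).round(1),np.percentile(z[k],[5,95]).round(1))
E
```

```text
time: 10.32
position: [0.5528, -0.2545, 0.2623]
tool_rot: [-1.828, -2.101, -0.407]
ft_force: [0.6, -0.8, -1.7]
grip_width: 0.106
grip_force: 60.0
ring [ 0.5503 -0.2319  0.2155]
[ 0.5038 -0.6223 -2.3852] [-0.7903 -0.0674  0.0536] 10.375
ring c in tool [ 0.9619 51.9934] 89.12199200188225 4004 y pct [-4.2664  0.5138  5.1897]
gate 689 x [-47.5134 -39.1017 -30.3813] y [-7.4347 -2.7611  2.4379] z [269.7397 271.2221 272.2968] slope 0.07654542544696794
nose top 360 x [-67.2877 -63.6423 -60.2041] y [-8.5365 -2.6741  3.2111] z [276.8519 278.6309 280.0184] slope 0.05434360240694854
pad 415 x [-46.0901 -37.3821 -28.1923] y [-10.3928  -6.413   -2.237 ] z [233.0842 234.189  235.3113] slope 0.01322211347017441
post top 821 x [-6.3523  0.3763  7.6602] y [-9.3849 -2.5272  4.5178] z [282.6342 284.4834 285.527 ] slope 0.02897211011358029
rim -20 350 [-58.8 -54.1 -49. ] [301.4 303.8]
rim -10 336 [-58.8 -54.  -49.1] [303.3 305.5]
rim 0 309 [-58.6 -53.9 -49.1] [303.5 305.5]
rim 10 293 [-58.7 -53.9 -49.2] [303.  305.1]
rim 20 271 [-58.9 -54.  -49.5] [300.9 303.1]
```

View pics/w4.png

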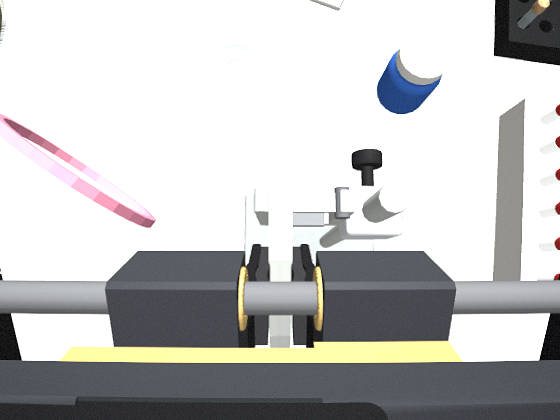

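The rim is over the throat: the nose is at (262,200) and the gate/pad slot at (290–340, 215). The gap to the nose is about 1.5 mm, so I'll shift slightly toward the post and start down.

```bash
python3 -m inch '[[1.3,1.5,0,0,0,0],[1.3,1.5,-5,0,0,0],[1.3,1.5,-10,0,0,0],[1.3,1.5,-15,0,0,0],[1.3,1.5,-20,0,0,0],[1.3,1.5,-22,0,0,0],[1.3,1.5,-22,0,0,0]]'; python3 -m inch '[[0,0,-2,0,0,0],[0,0,-4,0,0,0],[0,0,-6,0,0,0],[0,0,-8,0,0,0],[0,0,-10,0,0,0],[0,0,-10,0,0,0]]';  python3 -m inch '[[0,0,-2,0,0,0],[0,0,-4,0,0,0],[0,0,-6,0,0,0],[0,0,-8,0,0,0],[0,0,-8,0,0,0]]'
cat > rim.py <<'E'
from h import *
im,d=grab('wrist'); s=ctrl.get_state(); Rc=R.from_rotvec(s['tool_rot']).as_matrix(); print('ring',ringc(),s['ft_force'],s['torque'],s['time'])
pp,c,u,v=cloud('wrist'); o=np.array([.603,-.2208]); ux=np.array([np.cos(np.radians(7.5)),np.sin(np.radians(7.5))]); uy=np.array([-ux[1],ux[0]])
x=(pp[:,:2]-o)@ux*1000; y=(pp[:,:2]-o)@uy*1000; z=pp[:,2]*1000
zt=ringc()[2]*1000+90
for t in (-20,-10,0,10,20,40):
    k=(abs(z-zt)<14)&(x>-59.5)&(x<-46)&(abs(y+2.7-t)<3)
    if k.sum()>5: print('rim',t,k.sum(),np.percentile(x[k],[3,50,97]).round(1),np.percentile(z[k],[5,50,95]).round(1))
k=(z>215)&(z<290)&(x>-48)&(x<-26)&(abs(y+2.7)<7)
print('throat z hist',np.histogram(z[k],np.arange(215,291,5)))
E
python3 rim.py
```

```text
time: 11.25
position: [0.5543, -0.2528, 0.2399]
tool_rot: [-1.827, -2.101, -0.406]
ft_force: [0.1, 0.4, -1.6]
grip_width: 0.106
grip_force: 60.0
time: 12.0
position: [0.5545, -0.2528, 0.2302]
tool_rot: [-1.827, -2.102, -0.407]
ft_force: [-0.3, -0.4, 3.6]
grip_width: 0.103
grip_force: 60.1
time: 12.62
position: [0.5544, -0.2526, 0.2221]
tool_rot: [-1.826, -2.102, -0.407]
ft_force: [0.5, -0.5, 5.2]
grip_width: 0.102
grip_force: 60.1
ring [ 0.5517954  -0.22996409  0.17540355] [0.21971972 0.04823391 6.25892029] [ 0.0942051  -0.06638789 -0.15300956] 12.675
rim -20 356 [-56.9 -52.2 -47.2] [261.4 262.6 264. ]
rim -10 346 [-57.  -52.  -47.3] [263.8 265.  266.1]
rim 0 344 [-56.7 -51.6 -46.3] [258.9 265.2 266.2]
rim 10 302 [-56.8 -52.1 -47.4] [264.4 265.4 266.4]
rim 20 277 [-57.  -52.2 -47.4] [262.5 263.6 264.6]
rim 40 198 [-57.  -52.1 -47.7] [255.7 257.1 258.6]
throat z hist (array([  0,   0,   0, 443,  60,   0,   0,   1, 187, 524, 577,  30,   0,
         0,   0]), array([215, 220, 225, 230, 235, 240, 245, 250, 255, 260, 265, 270, 275,
       280, 285, 290]))
```

```bash
python3 -m inch '[[0,0,-2,0,0,0],[0,0,-4,0,0,0],[0,0,-6,0,0,0],[0,0,-8,0,0,0],[0,0,-10,0,0,0],[0,0,-10,0,0,0]]';  python3 -m inch '[[0,0,-2,0,0,0],[0,0,-4,0,0,0],[0,0,-6,0,0,0],[0,0,-8,0,0,0],[0,0,-8,0,0,0]]'; python3 -m inch '[[0,0,-1,0,0,0],[0,0,-2,0,0,0],[0,0,-3,0,0,0],[0,0,-3,0,0,0]]'; python3 rim.py
```

```text
time: 13.42
position: [0.5526, -0.2531, 0.2112]
tool_rot: [-1.827, -2.099, -0.402]
ft_force: [-4.0, 0.3, 0.4]
grip_width: 0.104
grip_force: 60.1
time: 14.05
position: [0.554, -0.2529, 0.2037]
tool_rot: [-1.827, -2.101, -0.405]
ft_force: [-4.7, -1.6, 0.5]
grip_width: 0.103
grip_force: 60.1
time: 14.55
position: [0.5551, -0.2523, 0.2008]
tool_rot: [-1.827, -2.103, -0.407]
ft_force: [-0.3, -0.3, -1.9]
grip_width: 0.105
grip_force: 60.0
ring [ 0.55234339 -0.22987313  0.15408849] [ 0.14799535  0.29241855 -1.60267348] [-0.78123514 -0.05437179  0.03039699] 14.6
rim -20 338 [-56.3 -51.4 -46.5] [239.4 240.6 241.9]
rim -10 333 [-56.3 -51.7 -46.6] [241.7 242.7 243.8]
rim 0 201 [-56.1 -51.3 -46.7] [242.  242.9 244. ]
rim 20 269 [-56.4 -51.5 -46.7] [239.6 240.7 241.7]
rim 40 196 [-56.4 -51.7 -47. ] [232.3 233.7 235.1]
throat z hist (array([   0,    0,    0,  823,  100,   73,    0,    0,    0,    0,  111,
       1760,    0,    0,    0]), array([215, 220, 225, 230, 235, 240, 245, 250, 255, 260, 265, 270, 275,
       280, 285, 290]))
```

The gate has snapped shut: its face is back at z = 0.27 m, above the rim top at 0.243 m. Now I'll press gently home, watching the force.

```bash
python3 -m inch '[[0,0,-1,0,0,0],[0,0,-2,0,0,0],[0,0,-2.5,0,0,0],[0,0,-2.5,0,0,0]]'; for i in 1; do python3 -m inch '[[0,0,-0.5,0,0,0],[0,0,-1,0,0,0],[0,0,-1,0,0,0]]'; done; python3 -m inch '[[0,0,-0.5,0,0,0],[0,0,-1,0,0,0],[0,0,-1,0,0,0]]'; python3 rim.py
```

```text
time: 15.1
position: [0.5544, -0.2528, 0.1986]
tool_rot: [-1.827, -2.102, -0.406]
ft_force: [0.2, 0.7, -1.1]
grip_width: 0.106
grip_force: 60.0
time: 15.48
position: [0.5544, -0.2528, 0.1976]
tool_rot: [-1.827, -2.102, -0.406]
ft_force: [-0.2, 0.1, -1.8]
grip_width: 0.105
grip_force: 60.0
time: 15.85
position: [0.5544, -0.2528, 0.1968]
tool_rot: [-1.827, -2.102, -0.407]
ft_force: [0.4, 1.0, -0.5]
grip_width: 0.103
grip_force: 60.1
ring [ 0.55177681 -0.23022405  0.14996972] [0.00661369 0.26132902 0.7528944 ] [-0.56430123 -0.05096301 -0.06286299] 15.9
rim -20 335 [-57.  -51.9 -47.3] [235.5 236.8 238. ]
rim -10 343 [-57.  -52.  -47.3] [237.8 239.  240.1]
rim 0 323 [-59.3 -52.5 -46.2] [227.9 238.8 240.1]
rim 20 269 [-57.1 -52.2 -47.4] [235.8 237.  238.2]
rim 40 193 [-57.  -52.4 -47.7] [228.3 230.  231.7]
throat z hist (array([   0,    0,   40, 1011,   37,    3,    0,    0,    0,    0,  167,
       1823,    0,    0,    0]), array([215, 220, 225, 230, 235, 240, 245, 250, 255, 260, 265, 270, 275,
       280, 285, 290]))
```

```bash
python3 -m inch '[[0,0,-0.4,0,0,0],[0,0,-0.8,0,0,0],[0,0,-0.8,0,0,0],[0,0,-0.8,0,0,0]]'
python3 - <<'E'
from h import *
for i in range(3):
    ctrl.get_image('top'); s=ctrl.get_state(); print(s['ft_force'].round(2),s['torque'].round(3),s['position'].round(4))
E
```

```text
time: 16.4
position: [0.5544, -0.2528, 0.1961]
tool_rot: [-1.827, -2.102, -0.407]
ft_force: [-0.6, 1.1, 2.3]
grip_width: 0.103
grip_force: 60.1
[-0.21  0.59  2.49] [-0.087  0.059 -0.042] [ 0.5544 -0.2527  0.1961]
[-0.35  0.78  3.32] [-0.06  -0.023  0.008] [ 0.5544 -0.2527  0.1961]
[ 0.27 -0.8   3.06] [-0.098 -0.021  0.005] [ 0.5544 -0.2527  0.1961]
```

```bash
python3 -m inch '[[0,0,-0.3,0,0,0],[0,0,-0.6,0,0,0],[0,0,-0.6,0,0,0],[0,0,-0.6,0,0,0]]'; python3 -m inch '[[0,0,0.3,0,0,0],[0,0,0.6,0,0,0],[0,0,0.6,0,0,0],[0,0,0.6,0,0,0]]' - 30;  python3 rim.py;  python3 -m inch '[[0,0,0,0,0,0],[0,0,0,0,0,0],[0,0,0,0,0,0],[0,0,0,0,0,0]]' - 5
```

```text
time: 17.05
position: [0.5544, -0.2527, 0.1956]
tool_rot: [-1.827, -2.102, -0.407]
ft_force: [-0.1, 0.8, 5.2]
grip_width: 0.107
grip_force: 60.1
time: 17.55
position: [0.5543, -0.2528, 0.1958]
tool_rot: [-1.827, -2.102, -0.406]
ft_force: [0.7, 0.7, 4.7]
grip_width: 0.111
grip_force: 30.0
ring [ 0.55175121 -0.2301361   0.14901989] [-0.51147993  0.90353119  4.67319743] [ 0.06981351  0.00762087 -0.02889839] 17.6
rim -20 337 [-57.  -51.9 -47.3] [235.  236.2 237.5]
rim -10 344 [-57.1 -52.  -47.3] [237.2 238.6 239.5]
rim 0 339 [-59.3 -52.5 -46.3] [227.9 238.5 239.7]
rim 20 275 [-57.1 -52.3 -47.4] [235.8 236.9 238.1]
rim 40 193 [-57.  -52.4 -47.7] [228.9 230.4 231.8]
throat z hist (array([   0,    0,   91, 1013,   39,    1,    0,    0,    0,    0,  128,
       1888,    0,    0,    0]), array([215, 220, 225, 230, 235, 240, 245, 250, 255, 260, 265, 270, 275,
       280, 285, 290]))
time: 18.1
position: [0.5543, -0.2528, 0.1955]
tool_rot: [-1.827, -2.101, -0.406]
ft_force: [-0.4, 0.5, 0.6]
grip_width: 0.113
grip_force: 5.0
```

Pressed home at about 7 N and the gate is shut; with the lighter grip the load relaxed. Letting go and backing out along the tool axis.

```bash
python3 -m inch '[[0,0,0,0,0,0],[0,0,0,0,0,0],[0,0,0,0,0,0],[0,0,0,0,0,0]]' 14 5; python3 -m inch '[[0,0,0,0,0,0],[0,0,0,0,0,0],[0,0,0,0,0,0],[0,0,0,0,0,0]]' 34; python3 rim.py; python3 -m inch '[[0.3,-2,4.5,0,0,0],[0.9,-6.5,14,0,0,0],[1.8,-13,28,0,0,0],[3,-21,45,0,0,0],[4,-29,62,0,0,0],[5,-36,78,0,0,0],[6,-46,100,0,0,0],[6,-46,100,0,0,0],[6,-46,100,0,0,0],[6,-46,100,0,0,0],[6,-46,100,0,0,0],[6,-46,100,0,0,0]]'
python3 - <<'E'
from h import *
out=[]
for n in('top','scene'):
    im,d=grab(n); im=im[:,:,::-1]; out.append(im)
a=cv2.resize(out[0][90:240,380:530],(400,400)); b=cv2.resize(out[1][160:310,60:210],(400,400))
cv2.imwrite('pics/fin.png',cv2.convertScaleAbs(np.hstack([a,b]),alpha=1.5))
o=np.array([.603,-.2208]); ux=np.array([np.cos(np.radians(7.5)),np.sin(np.radians(7.5))]); uy=np.array([-ux[1],ux[0]])
for i in range(3):
    grab('scene'); p,*_=cloud('scene'); x=(p[:,:2]-o)@ux*1000; y=(p[:,:2]-o)@uy*1000; z=p[:,2]*1000
    k=(x>-66)&(x<-38)&(abs(abs(y+3)-55)<40)&(z>70)&(z<245); print(k.sum(),x[k].mean(),y[k].mean(),y[k].min(),y[k].max(),z[k].min(),z[k].max());
E
```

```text
time: 18.6
position: [0.5542, -0.253, 0.1957]
tool_rot: [-1.827, -2.102, -0.406]
ft_force: [-0.2, 0.3, -0.1]
grip_width: 0.155
grip_force: 0.0
time: 19.1
position: [0.5544, -0.2528, 0.1958]
tool_rot: [-1.827, -2.102, -0.406]
ft_force: [0.5, -0.8, 0.2]
grip_width: 0.383
grip_force: 0.0
ring [ 0.55173511 -0.23025472  0.14899511] [-0.23711686  1.2891219   0.00710771] [-0.54704532 -0.00820321 -0.06851175] 19.15
rim -20 340 [-57.  -52.3 -47.3] [235.7 236.8 238. ]
rim -10 345 [-57.1 -52.  -47.4] [237.7 238.9 240.2]
rim 0 334 [-59.3 -52.5 -46.3] [227.9 239.  240.3]
rim 20 271 [-57.1 -52.3 -47.4] [235.9 236.9 237.9]
rim 40 190 [-57.1 -52.4 -47.7] [228.5 230.  231.3]
throat z hist (array([   0,    0,   53, 1046,   35,    5,    0,    0,    0,    0,  136,
       1876,    0,    0,    0]), array([215, 220, 225, 230, 235, 240, 245, 250, 255, 260, 265, 270, 275,
       280, 285, 290]))
time: 20.65
position: [0.5604, -0.2984, 0.2956]
tool_rot: [-1.826, -2.101, -0.406]
ft_force: [-0.8, -0.2, 1.2]
grip_width: 0.394
grip_force: 0.0
599 -49.02029348126338 8.65223805760719 -91.10704198986298 91.16952933512415 70.08681208899337 240.94132434956538
593 -49.48202250111993 10.291361094915354 -90.22175061651575 91.1722378913486 70.04503986987854 239.7413471307942
590 -49.766909825726614 9.227048248744095 -90.96907336595156 91.0909526280721 70.2061276085757 240.00873443467796
```

View pics/fin.png

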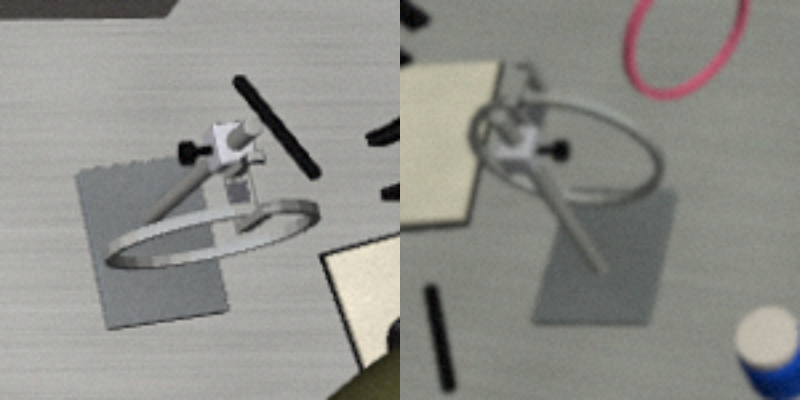

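The hoop hangs still in the hook's throat behind the nose (top-view crop around (245,220)), and the gripper is clear of it. Ring position and gate height are steady, so I'm handing in.

```bash
python3 -c "
from bench import ctrl
print(ctrl.close_job())"
```

```text
the job is handed in; nothing more can be done
None
```

The hoop hangs still on the hook: I pressed it home on the seat at about 7 N with the gate shut above it, then released it and handed the job in with the arm clear at about 21 s; the judge's verdict wasn't shown.

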